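# Shuttle the capsule carriage, drop the cap plate on its pins, hold it pressed

### The arm

A 7-joint arm with a two-finger parallel gripper is mounted at the origin on a cart in front of the work surface, level with it; the furniture and walls round the work are solid. World frame = base frame: x ahead of the robot, y to its left, z up, the work surface at z = 0. Lengths are in mm, angles in rad, forces in N, time in s.
With the tool pointing down it reaches from about 350 to 900 mm from the base axis. Payload 7.2 kg.
Tool frame: the origin (TCP) lies at the very end of the fingers, on their centre line; the grasp point (between the pads) lies 19 mm behind it; z points along the fingers, y is the direction in which the jaws open and shut (so a half turn about z gives the same grasp; the last joint's range is limited). The gripper opens to 85 mm and grips with 20 to 120 N. Pads are 22 mm wide; open, the fingers measure 114 mm over their backs; the gripper's body (76 mm by 85 mm) begins 54 mm behind the grasp point. The pads swing forward as they close: fully open they stand 13 mm farther back than shut.
Start: joints at [-1.402, 0.411, -0.013, 1.596, 0.006, 1.134, -0.082], TCP at [146.63, 607.56, 206.397] pointing down, gripper open.
Joint ranges: [-2.95, 2.95], [-0.29, 1.99], [-1.47, 1.44], [0.14, 2.54], [-1.03, 4.17], [0.13, 1.85], [-2.86, 2.86]. Speed limits (rad/s): [2.39, 2.39, 3.01, 3.01, 3.14, 3.14, 3.14].

### API

Orientations are given as a unit quaternion [x, y, z, w].
In Python, from rig import robot gives the robot as it stands. The module is installed in compiled form; this text tells all that it offers.
- The arm moves only by the tool apply_moves, never from a script. Its argument "steps" is text: rows parted by semicolons, each of 7 numbers parted by spaces: the turn, a rotation vector about the world's x, y, z in degrees, then the shift along the world's x, y, z in mm, then the closure, from 0 (fully open) to 1 (shut). A call has 1 to 12 rows; each row is the pose to reach, as a shift and turn from the pose measured when the call began; what a row does not reach only later rows make up. A row lasts 1/8 s, in which the tool goes at most 62.5 mm and 10.7 degrees, less where a joint would pass 70% of its speed; a pose out of reach is approached as far as the arm can. A call with a gripper value outside its range is refused whole. The fingers move at their own pace and stop on an object; "squeeze" is the grip in N (left out, the last holds). Time passes only in rows, so rows that repeat a pose let the fingers close. It gives the time, the measured TCP pose, the force and the opening at its end, in the units of the state.
- robot.state(): the state, without advancing time (a new reading comes with each control period).
- robot.snapshot(name): name is "scene" or "top"; returns a dict with "frame" (384x512x3 uint8, blue, green, red), "depth" (384x512 float32, mm along the optical axis (not along the pixel's ray), 0 where there is no reading), "camera_matrix" (3x3 intrinsics, pixels), "cam_to_world" (4x4, takes a point from camera to world coordinates). Camera axes: x right, y down, z forward; pixel columns grow to the right and rows downward; lengths in mm; the calibration is good to about 2 mm. A picture is of the moment at which its call begins.
- robot.close_job(): hands the job in, once; it reports no verdict.
The state is a dict: "clock": time; "joint_positions": joint angles; "qvel": joint speeds; "effort": joint torques, N m; "tool_pos": TCP position; "tcp_rot": TCP orientation; "wrist_force": force on the tool from outside, world axes, zero at the start; "moment": the same for the moment, N m; "gripper_width": finger opening in mm.
Only numpy, scipy, OpenCV 4.12 (cv2) and the standard library are available. Lean on these libraries where they do the work, as an engineer would, in place of code of your own. Each camera call takes 0.05 s, during which the arm holds its last target.

### The job

Push the carriage of the capsule closing jig along its rails, away from you, until it clicks into the closing station at the far end. Then take the cap plate by its black handle, set it over the carriage's two locating pins (round bush on the thick pin next to the black knob, oblong bush on the thin pin), shift it about until it drops on, and press it down against the springs until it lies fully home on the carriage. Finish while still holding it pressed down, and leave the cup, the tamper and the counter where they are.

Things in the scene. Friction and masses are not known exactly. Their poses are not given: they have to be found in the camera images.
- carriage (a joint): Travel of the carriage along the rails, m: 0 = loading station (near end), 0.120 = closing station (far end); grows along push_knob's +x. End stops at -0.006 and 0.126. A spring roller clicks into a notch at each station and draws the carriage in from about 3 mm away; leaving a notch takes about 9 N, sliding about 3 N; it stays where it is left.
- push_knob (a point): Black upright round knob on the near end of the carriage, 17 mm across, to push or to pinch from above. The point is on its axis, 24 mm above the carriage's deck, 12 mm below the knob's top; its straight part runs from 9 mm below the point to 12 mm above it. x axis along the rails, away from the robot; z up.
- closing_jig: The capsule closing jig, fixed for the run: aluminium base 320 mm along the rails (x) and 170 mm wide, origin under its middle; two steel rails with an anvil block between them under the closing station, end stops, a detent housing on its left (+y) side, 36 mm high. The carriage on it is an aluminium deck 150 x 114 mm, its top 40 mm above the table.
- seat (a point): Middle of the place on the carriage where the cap plate goes, in the deck's top face, half-way between the two pins; 75 mm further along +x than the knob. Same axes as push_knob. 20 white capsule bodies (7 mm) stand here, 6 mm proud of the deck, on a sprung bed.
- round_pin (a point): Top centre of the thick locating pin, nearer the knob: 10 mm diameter, tapered to 6 mm over its last 3.5 mm, 16 mm tall above the deck. 42 mm from seat along -x.
- slim_pin (a point): Top centre of the thin locating pin, at the far end: 8 mm diameter, tapered to 4.4 mm over its last 3.5 mm, 16 mm tall above the deck. 42 mm from seat along +x.
- capsule_bed (a joint): How far the sprung bed of capsules in the carriage is pressed down, m: 0 = capsules stand 6 mm proud, 0.006 = cap plate flush on the deck. The spring takes 5.5 N to start (more than the plate weighs) and 12 N at 6 mm, and lifts again when let go.
- handle (a point): Centre of the black bar handle of the loose cap plate (0.3 kg). Bar 64 mm along this point's x, 16 mm wide (y), 16 mm high; its centre is 34 mm above the plate's underside. Plate: aluminium, 110 (x) x 88 (y) x 10 mm, 20 white caps, two closed steel bushes 21 mm high. Starts flat on the table, left of the jig. On the pins its x axis lies along the carriage's +x; it fits only that way round.
- round_bush (a point): Centre of the mouth of the round hole in the plate's underside, 42 mm from the middle along the plate's -x, under the round steel bush: 11 mm diameter, 18 mm deep, closed at the top. It fits the thick pin. Same axes as handle.
- oblong_bush (a point): Centre of the mouth of the oblong hole in the plate's underside, 42 mm from the middle along the plate's +x, under the oblong steel bush: 13 mm along x, 9 mm along y, 18 mm deep, closed at the top. It fits the thin pin. Same axes as handle.
- steel_cup: Bystander: open steel cup, 59 mm across, 42 mm high, origin at the centre of its foot.
- tamper: Bystander: powder tamper, round foot 62 mm across, 59 mm high with a knob, origin at the centre of its foot.
- tally_counter: Bystander: small round hand counter, 52 x 45 x 25 mm, origin at the centre of its underside.

How it is judged:
By the outcome, as a careful person would: the job done as asked, in the order asked, and still so for the second after the job is handed in, while the arm keeps its last pose, push and grip.
It also fails if it takes over 54 s, if anything falls off the work surface, if the arm or the gripper's body presses on something with over 40 N, if the wrist force passes 120 N, or if a joint passes its speed limit or range.

## Working session

There is one attempt and no reset: what is moved stays moved. The work goes in short steps, Python scripts to look and compute and a tool call to move; the robot and the scene stay as the last step left them, time stands still between calls to the robot, and variables do not carry over. Pictures are saved under pics/ and viewed, and the job is handed in when it is done.

Besides the shell and the picture viewer there is one more tool, called after ">>>" as a command line: name --argument value ..., lists and objects as JSON in quotes. apply_moves: Moves the arm, as the interface text tells. Its arguments: {"type":"object","properties":{"steps":{"type":"string"},"squeeze":{"type":"number"}},"required":["steps"]}

```bash
mkdir -p pics; python3 - <<'E'
from rig import robot
import cv2,numpy as np
print(robot.state())
for n in("scene","top"):
    s=robot.snapshot(n); cv2.imwrite(f"pics/{n}0.png",s["frame"]); np.savez(f"{n}0.npz",**s)
    print(n,s["camera_matrix"].tolist(),s["cam_to_world"].round(3).tolist())
E
```

```text
{'clock': 0.0, 'joint_positions': array([-1.40221179,  0.41188398, -0.01268523,  1.59706171,  0.00560245,
        1.13424937, -0.08220429]), 'qvel': array([ 0.00037482,  0.0016666 , -0.00134864, -0.00065352, -0.00139049,
        0.00082317,  0.00035414]), 'effort': array([-3.54336962e-04, -6.00600100e+01,  6.81894869e-01, -2.99410522e+01,
        1.37951484e-02,  1.05182538e-02, -1.16764224e-05]), 'tool_pos': array([146.54708348, 607.03609725, 205.55590724]), 'tcp_rot': array([ 1.18117373e-01,  9.92999332e-01, -7.82826002e-04, -3.08094103e-05]), 'wrist_force': array([ 0.61683721, -0.81542315, -0.17018766]), 'moment': array([-0.03086969,  0.00693844, -0.00164633]), 'gripper_width': 85.68283523746783}
scene [[429.45568011459966, 0.0, 255.99231434145472], [0.0, 429.45568011459966, 182.98782704471208], [0.0, 0.0, 1.0]] [[-0.915, -0.209, 0.345, 227.173], [-0.402, 0.519, -0.754, 888.119], [-0.022, -0.829, -0.559, 557.935], [0.0, 0.0, 0.0, 1.0]]
top [[381.4047030322794, 0.0, 255.24235343069768], [0.0, 381.4047030322794, 192.82812697813648], [0.0, 0.0, 1.0]] [[-0.183, -0.959, 0.218, 356.322], [-0.983, 0.178, -0.042, 268.796], [0.002, -0.222, -0.975, 914.472], [0.0, 0.0, 0.0, 1.0]]
```

View pics/scene0.png

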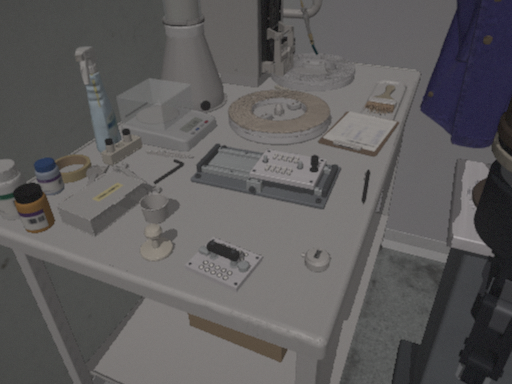

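View pics/top0.png

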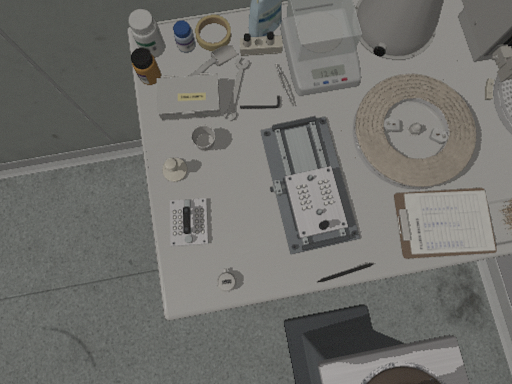

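The top view shows the jig around (310,185), with the black knob near its lower end at (324,225). The cap plate is at (188,222), the cup at (204,138), the tamper at (174,168) and the counter at (226,281). I'll zoom in next.

```bash
cat > h.py <<'E'
import numpy as np,cv2
def load(n): 
    d=np.load(n); return d
def pt(s,u,v,z=None):
    K=s["camera_matrix"];T=s["cam_to_world"]
    r=T[:3,:3]@np.array([(u-K[0,2])/K[0,0],(v-K[1,2])/K[1,1],1.0]);o=T[:3,3]
    if z is None:
        d=s["depth"][int(round(v)),int(round(u))]; return o+r*d
    return o+r*(z-o[2])/r[2]
def proj(s,P):
    K=s["camera_matrix"];T=s["cam_to_world"]
    p=T[:3,:3].T@(np.array(P,float)-T[:3,3]); q=K@p; return q[:2]/q[2]
def crop(s,x0,y0,x1,y1,k,name):
    cv2.imwrite(name,cv2.resize(s["frame"][y0:y1,x0:x1],None,fx=k,fy=k,interpolation=cv2.INTER_CUBIC))
E
python3 - <<'E'
from h import *
t=load("top0.npz");s=load("scene0.npz")
crop(t,255,110,365,260,4,"pics/t_jig.png")
crop(t,155,185,225,255,8,"pics/t_plate.png")
crop(s,185,135,345,205,5,"pics/s_jig.png")
crop(s,180,230,270,295,7,"pics/s_plate.png")
print(proj(t,[0,0,0]),proj(s,[0,0,0]))
E
```

```text
[406.82040019 422.30012103] [530.58858365 206.12923299]
```

View pics/t_jig.png

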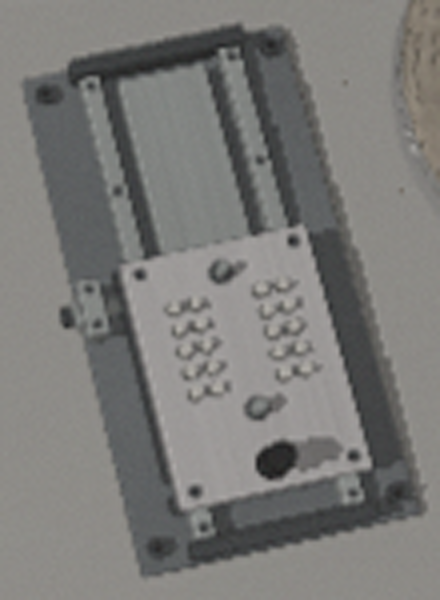

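View pics/t_plate.png

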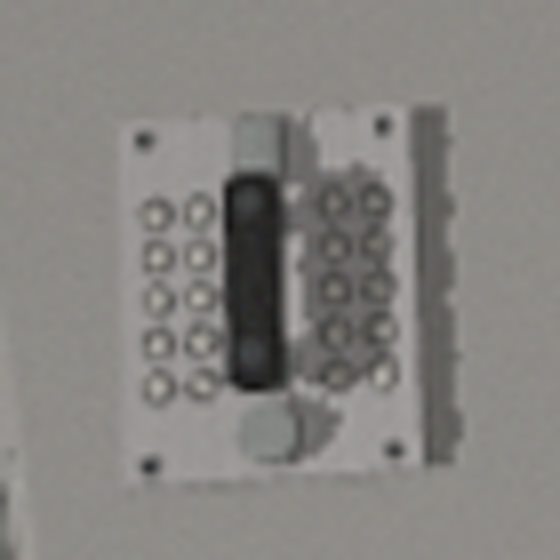

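View pics/s_jig.png

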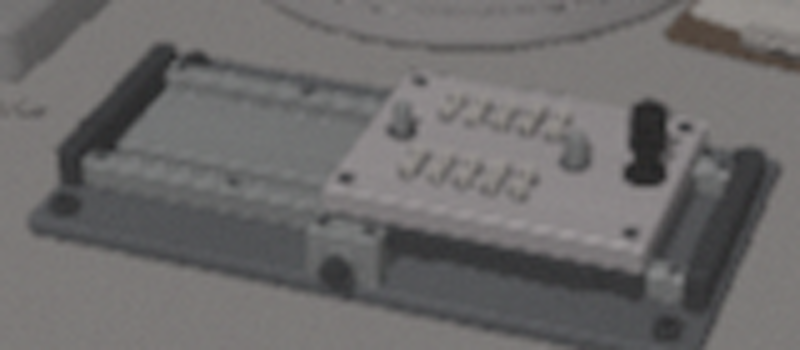

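View pics/s_plate.png

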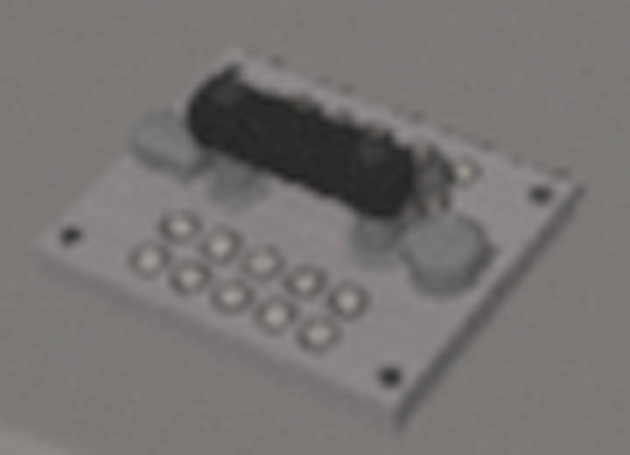

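The top view shows the carriage at the near end. The thick pin is at crop (258,405), the thin pin at (220,270) and the knob top at (278,460). On the plate, the round bush is near the robot and the oblong bush far, so it is already the right way round.

```bash
python3 - <<'E'
from h import *
t=load("top0.npz");s=load("scene0.npz")
T=lambda x,y,z:pt(t,255+(x+.5)/4-.5,110+(y+.5)/4-.5,z)
P=lambda x,y,z:pt(t,155+(x+.5)/8-.5,185+(y+.5)/8-.5,z)
S=lambda x,y,z:pt(s,185+(x+.5)/5-.5,135+(y+.5)/5-.5,z)
Q=lambda x,y,z:pt(s,180+(x+.5)/7-.5,230+(y+.5)/7-.5,z)
def ang(a,b): d=b-a; return np.degrees(np.arctan2(d[1],d[0])),np.linalg.norm(d)
c=[T(*p,40) for p in((140,274),(293,240),(354,455),(195,491))]
print("deck",np.mean(c,0),ang(c[3],c[0]),ang(c[2],c[1]))
c2=[S(*p,40) for p in((347,178),(420,80),(686,127),(631,232))]
print("deck s",np.mean(c2,0),ang(c2[3],c2[0]),ang(c2[2],c2[1]))
r,l=T(258,405,56),T(220,270,56);print("pins t",r,l,ang(r,l))
r,l=S(576,135,56),S(404,105,56);print("pins s",r,l,ang(r,l))
print("knob",T(276,460,76),S(650,103,76))
# base screws
b=[T(*p,8) for p in((48,94),(270,44),(398,490),(160,546))]
print("base",np.mean(b,0),ang(b[3],b[0]),ang(b[2],b[1]))
p=[P(*q,10) for q in((145,140),(383,125),(394,450),(150,466))]
print("plate",np.mean(p,0),ang(p[3],p[0]),ang(p[2],p[1]),ang(p[1],p[0]))
p=[Q(*q,10) for q in((70,235),(541,194),(390,375))]
print("plate s",p, (p[0]+p[1])/2,ang(p[2],p[0]),ang(p[1],p[2]))
a,b=P(255,372,42),P(250,190,42);print("handle",P(253,282,42),ang(a,b))
print("handle s",Q(303,135,42))
for nm,(u,v) in dict(cup=(204,136),tamper=(174,165),counter=(226,281)).items(): print(nm,pt(t,u,v,30))
for nm,(u,v) in dict(tdeck=(300,215),thandle=(187,220),knob=(324,225)).items(): print(nm,pt(t,u,v))
E
```

```text
deck [507.76510652  94.63640594  40.        ] (np.float64(2.134332579318571), np.float64(132.17580919595108)) (np.float64(2.4416082332419005), np.float64(132.507599849052))
deck s [507.26855296  94.34634287  40.        ] (np.float64(2.455005232700478), np.float64(131.9690595689214)) (np.float64(2.063762081132712), np.float64(131.9667998895232))
pins t [479.87463149  95.96361751  56.        ] [561.84489971 100.21184734  56.        ] (np.float64(2.9667837829022994), np.float64(82.08027978348842))
pins s [479.95746784  95.89457847  56.        ] [562.10198704  99.80759445  56.        ] (np.float64(2.7272659437338547), np.float64(82.23766612136272))
knob [445.02955944  96.97619575  76.        ] [448.47539404  89.62919565  76.        ]
base [563.78272778  94.47904699   8.        ] (np.float64(2.210813660814439), np.float64(291.0655180049949)) (np.float64(2.3502161454169817), np.float64(292.0320318276074))
plate [519.26710708 400.36365771  10.        ] (np.float64(-6.940466197925713), np.float64(98.31418003442104)) (np.float64(-6.894102631225124), np.float64(98.2529324788288)) (np.float64(83.16146083906177), np.float64(71.92387144549089))
plate s [array([572.31110552, 429.38373499,  10.        ]), array([466.5744349 , 369.53212419,  10.        ]), array([475.3884607, 440.7578568,  10.       ])] [519.44277021 399.45792959  10.        ] (np.float64(-6.69319382251913), np.float64(97.58775398000175)) (np.float64(82.9456380199823), np.float64(71.76901864156937))
handle [517.55158504 399.49476306  42.        ] (np.float64(-6.691407348005912), np.float64(53.12894153543534))
handle s [516.21007555 403.31808257  42.        ]
cup [717.96393948 328.31342422  30.        ]
tamper [657.62178942 411.0494485   30.        ]
counter [365.1462444  332.92218901  30.        ]
tdeck [481.0365432  138.29243239  38.39824647]
thandle [516.65728592 397.61880789  42.64711161]
knob [443.80491223  96.85266599  78.46487552]
```

>>> apply_moves --steps "0 0 2 30 -51 -8 0.5; 0 0 4 60 -102 -17 0.5; 0 0 6 90 -154 -25 0.5; 0 0 8 120 -205 -34 0.5; 0 0 10 150 -256 -42 0.5; 0 0 12 180 -307 -51 0.5; 0 0 14 210 -358 -60 0.5; 0 0 16 240 -410 -68 0.5; 0 0 16 270 -461 -77 0.5; 0 0 16 299.5 -512 -85 0.5; 0 0 16 299.5 -512 -85 0.5; 0 0 16 299.5 -512 -85 0.5" --squeeze 30

```text
clock: 1.6
tool_pos: [445.6, 95.3, 120.4]
tcp_rot: [-0.021, 1.0, -0.001, -0.0]
wrist_force: [-0.6, 0.1, -0.3]
gripper_width: 42.7
```

>>> apply_moves --steps "0 0 0 0 0 -35 0.5; 0 0 0 0 0 -68 0.5; 0 0 0 0 0 -68 0.5; 0 0 0 0 0 -68 1; 0 0 0 0 0 -68 1; 0 0 0 0 0 -68 1; 0 0 0 0 0 -68 1; 0 0 0 0 0 -68 1"

```text
clock: 2.6
tool_pos: [445.7, 95.2, 52.6]
tcp_rot: [-0.021, 1.0, -0.001, -0.0]
wrist_force: [0.1, 0.8, -0.8]
gripper_width: 0.2
```

```bash
python3 - <<'E'
from rig import robot
from h import *
for n in("scene","top"):
    s=robot.snapshot(n); np.savez(f"{n}1.npz",**s)
s=load("scene1.npz"); crop(s,185,105,345,205,5,"pics/s1.png")
st=robot.state();print(st["tool_pos"],st["wrist_force"],st["gripper_width"])
E
```

```text
[445.61255958  95.20540289  52.42518484] [-1.15918488 -0.59566903 -0.78025558] -0.2633811897438624
```

View pics/s1.png

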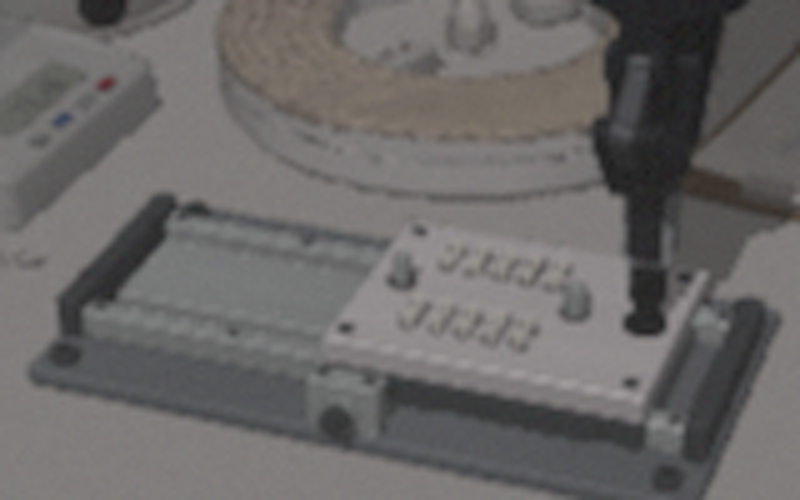

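The scene view shows the fingers right at the knob around (645,300), yet the reported width is 0. I'll check with the top view and a bigger zoom.

```bash
python3 - <<'E'
from h import *
s=load("scene1.npz"); crop(s,290,100,350,180,7,"pics/s1b.png")
t=load("top1.npz"); crop(t,255,110,400,260,4,"pics/t1.png")
print(proj(s,[445.6,95.2,52.4]),proj(t,[445.6,95.2,52.4]))
a=np.clip(s["frame"][100:180,290:350].astype(float)*2.5,0,255).astype(np.uint8)
cv2.imwrite("pics/s1c.png",cv2.resize(a,None,fx=7,fy=7,interpolation=2))
E
```

```text
[314.51548733 165.79014858] [322.50048894 225.69688982]
```

View pics/s1c.png

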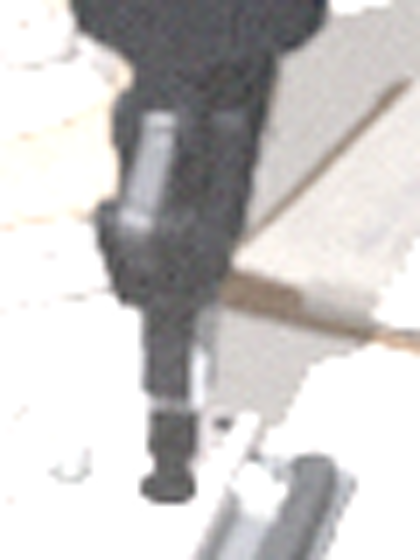

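View pics/t1.png

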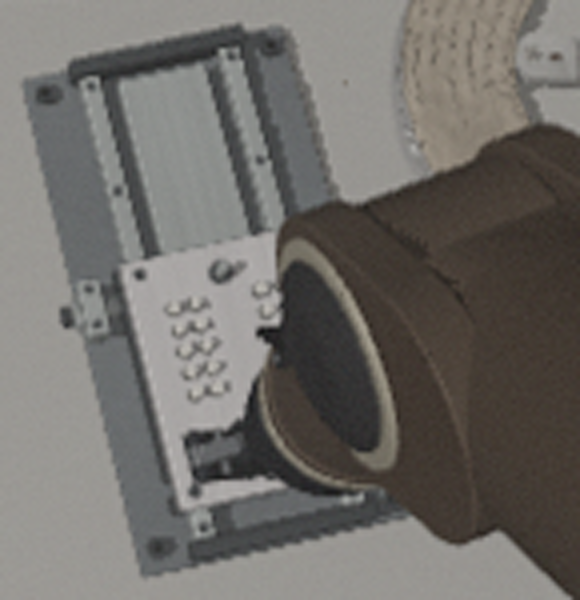

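```bash
python3 - <<'E'
from h import *
s=load("scene1.npz");t=load("top1.npz")
for v in range(120,172,3):
    u=290+172/7-.5; print(v,s["depth"][v,int(u)],pt(s,int(u),v).round(1))
print()
for u in range(298,325,3): print(u,pt(t,u,223).round(1))
E
```

```text
120 848.6173 [440.9 137.6 184.1]
123 854.5795 [441.2 135.4 176.5]
126 870.5734 [443.9 124.4 164.4]
129 843.5936 [436.  151.2 171.7]
132 841.86884 [434.3 155.7 167.6]
135 846.5907 [434.2 154.7 160.5]
138 862.988 [437.  143.6 147.8]
141 875.7353 [438.8 135.8 136.7]
144 908.4527 [445.4 111.  115.7]
147 917.3284 [446.2 106.7 106. ]
150 919.39526 [445.3 108.3  99.7]
153 925.7954 [445.5 106.2  91.1]
156 927.62213 [444.6 108.   84.9]
159 941.17804 [446.4 100.1  72.5]
162 947.3857 [446.5  98.3  63.8]
165 950.074 [445.7  99.5  56.9]
168 957.68475 [446.1  96.7  47.3]
171 958.5165 [444.8  99.5  41.4]

298 [463.3 147.   40.5]
301 [462.1 140.1  39.6]
304 [445.1 153.7 171.2]
307 [443.6 148.5 175.3]
310 [442.  143.5 179.4]
313 [440.5 138.5 183.6]
316 [438.1 134.9 194.9]
319 [435.3 132.5 211.2]
322 [432.  131.  231.4]
```

Depth puts the fingertips near z≈82, just above the knob top, while the reported TCP z is 52. I'll raise and look at the tip in the clear.

>>> apply_moves --steps "0 0 0 0 0 30 1; 0 0 0 0 0 60 1; 0 0 0 0 0 60 1; 0 0 0 0 0 60 1"

```text
clock: 3.2
tool_pos: [445.3, 95.2, 112.0]
tcp_rot: [-0.021, 1.0, -0.001, -0.001]
wrist_force: [-0.4, -0.3, 0.5]
gripper_width: -0.2
```

```bash
python3 - <<'E'
from rig import robot
from h import *
s=robot.snapshot("scene"); np.savez(f"scene2.npz",**s)
st=robot.state();print(st["tool_pos"],st["wrist_force"],st["gripper_width"])
print(proj(s,st["tool_pos"]))
a=np.clip(s["frame"][80:180,275:355].astype(float)*2.5,0,255).astype(np.uint8)
cv2.imwrite("pics/s2c.png",cv2.resize(a,None,fx=6,fy=6,interpolation=2))
for v in range(110,172,3): print(v,pt(s,315,v).round(1))
E
```

```text
[445.03426437  95.10244772 111.7038576 ] [ 0.25022671 -0.09334762 -0.28628004] -0.29755068029771176
[316.28386209 142.32038572]
110 [436.8 149.1 211.1]
113 [439.5 138.2 199.6]
116 [442.2 127.6 188.1]
119 [447.2 108.5 172.2]
122 [447.  107.8 165.2]
125 [446.4 108.8 158.9]
128 [446.7 106.  150.7]
131 [445.5 109.  145.4]
134 [ 510.1 -123.5   13.3]
137 [ 512.2 -132.6   -0.7]
140 [ 506.1 -112.7    1.1]
143 [500.7 -95.3   1.8]
146 [ 4.969e+02 -8.330e+01 -3.000e-01]
149 [491.2 -64.7   1.5]
152 [485.6 -46.3   3.6]
155 [448.1  87.8  75.6]
158 [445.   97.5  73.9]
161 [444.2  98.7  67.1]
164 [443.5  99.7  60.1]
167 [444.3  95.2  49.5]
170 [443.4  96.8  42.8]
```

View pics/s2c.png

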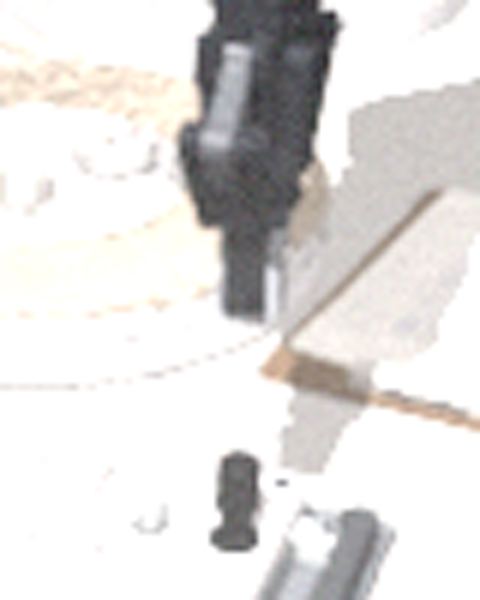

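The raised view shows the actual tip at crop (245,318), which is z≈141 against a reported 112. So the fingertips really end about 29 mm above the reported TCP. I'll check x and y too, and refine the offset.

```bash
python3 - <<'E'
from h import *
s=load("scene2.npz")
for v in(126,129,131,132,133):
  print(v,[ (u,pt(s,u,v).round(0).tolist()) for u in range(310,326)])
g=cv2.cvtColor(s["frame"],6)
print(g[126:138,308:326])
E
```

```text
126 [(310, [459.0, 103.0, 152.0]), (311, [457.0, 102.0, 152.0]), (312, [453.0, 108.0, 155.0]), (313, [450.0, 109.0, 156.0]), (314, [448.0, 111.0, 157.0]), (315, [447.0, 108.0, 156.0]), (316, [444.0, 110.0, 158.0]), (317, [442.0, 108.0, 157.0]), (318, [441.0, 104.0, 156.0]), (319, [439.0, 104.0, 156.0]), (320, [438.0, 102.0, 155.0]), (321, [437.0, 96.0, 152.0]), (322, [500.0, -154.0, 25.0]), (323, [498.0, -158.0, 24.0]), (324, [498.0, -167.0, 20.0]), (325, [497.0, -175.0, 16.0])]
129 [(310, [459.0, 101.0, 144.0]), (311, [455.0, 108.0, 148.0]), (312, [452.0, 108.0, 148.0]), (313, [450.0, 108.0, 148.0]), (314, [448.0, 108.0, 149.0]), (315, [446.0, 107.0, 149.0]), (316, [444.0, 109.0, 150.0]), (317, [442.0, 109.0, 151.0]), (318, [440.0, 105.0, 149.0]), (319, [439.0, 101.0, 147.0]), (320, [437.0, 101.0, 148.0]), (321, [437.0, 93.0, 144.0]), (322, [501.0, -158.0, 14.0]), (323, [499.0, -163.0, 12.0]), (324, [498.0, -168.0, 9.0]), (325, [500.0, -189.0, -1.0])]
131 [(310, [458.0, 105.0, 141.0]), (311, [457.0, 101.0, 139.0]), (312, [454.0, 101.0, 140.0]), (313, [450.0, 107.0, 143.0]), (314, [4
[... 1511 characters left out ...]
 97  76  72  87  90  88]
 [ 94  95 103  89  57  44  44  46  37  40  42  80  96  77  75  87  86  84]
 [108 112 115  89  56  42  41  41  38  36  41  78  97  80  77  87  84  82]
 [122 123 116  93  61  40  43  42  36  40  42  77  97  80  77  86  83  81]
 [116 118 111 100  80  58  57  55  53  52  54  82  93  83  82  83  81  81]
 [105 107 111 109 101  91  90  80  72  70  64  83  90  84  82  82  80  67]
 [111 111 114 115 114 111 111 102  96  96  91  90  84  85  83  79  70  75]
 [115 116 116 116 116 114 110 111 110 105  99  89  98  95  79  73  78  93]
 [116 115 116 112 116 112 112 106  99  93  97 106 116 102  71  78  93  98]
 [115 115 114 115 112 107 101  93  99 106 115 124 117  91  71  81  96  98]]
```

The tip is at z≈138.5 against a reported 111.7, so true tip z ≈ reported + 27, and x and y agree. I'll re-plan the pinch with that offset.

>>> apply_moves --steps "0 0 0 0 0 0 0.5; 0 0 0 0 0 0 0.5; 0 0 0 0 0 -20 0.5; 0 0 0 0 0 -45 0.5; 0 0 0 0 0 -66 0.5; 0 0 0 0 0 -80 0.5; 0 0 0 0 0 -86 0.5; 0 0 0 0 0 -86 1; 0 0 0 0 0 -86 1; 0 0 0 0 0 -86 1; 0 0 0 0 0 -86 1; 0 0 0 0 0 -86 1"

```text
clock: 4.75
tool_pos: [445.2, 90.9, 26.1]
tcp_rot: [-0.019, 1.0, -0.003, -0.001]
wrist_force: [0.4, -14.5, -0.5]
gripper_width: 15.8
```

```bash
python3 - <<'E'
from rig import robot
from h import *
s=robot.snapshot("scene"); np.savez(f"scene3.npz",**s)
st=robot.state();print(st["tool_pos"],st["wrist_force"],st["gripper_width"])
a=np.clip(s["frame"][80:180,275:355].astype(float)*2.5,0,255).astype(np.uint8)
cv2.imwrite("pics/s3c.png",cv2.resize(a,None,fx=6,fy=6,interpolation=2))
E
```

```text
[445.17552988  90.92000472  26.08728923] [ -0.09136383 -15.0478565   -0.61431155] 15.803928926160934
```

View pics/s3c.png

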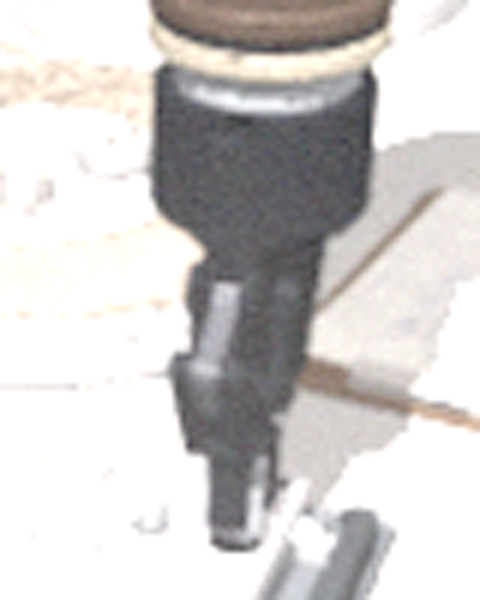

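The fingers now hold the knob at a width of 15.8 mm, and the arm was drawn to y≈90.9. Next is the 120 mm push along the rails.

>>> apply_moves --steps "0 0 0 4 0.2 0 1; 0 0 0 14 0.6 0 1; 0 0 0 28 1.1 0 1; 0 0 0 42 1.7 0 1; 0 0 0 56 2.3 0 1; 0 0 0 70 2.9 0 1; 0 0 0 84 3.4 0 1; 0 0 0 97 4 0 1; 0 0 0 108 4.4 0 1; 0 0 0 117 4.8 0 1; 0 0 0 121 4.9 0 1; 0 0 0 121 4.9 0 1"

```text
clock: 6.3
tool_pos: [559.7, 95.0, 26.0]
tcp_rot: [-0.019, 1.0, -0.003, -0.007]
wrist_force: [-21.6, -2.7, 16.8]
gripper_width: 15.7
```

```bash
python3 - <<'E'
from rig import robot
st=robot.state();print(st["tool_pos"],st["wrist_force"],st["gripper_width"])
E
```

```text
[559.70105183  95.0006303   26.02464024] [-21.58370371  -2.6745354   16.7877406 ] 15.69001744451326
```

```bash
python3 - <<'E'
from rig import robot
from h import *
for n in("scene","top"):
    s=robot.snapshot(n); np.savez(f"{n}4.npz",**s)
    y0,x0,y1,x1=(70,180,205,345) if n=="scene" else (100,250,260,390)
    a=np.clip(s["frame"][y0:y1,x0:x1].astype(float)*1.6,0,255).astype(np.uint8)
    cv2.imwrite(f"pics/{n}4.png",cv2.resize(a,None,fx=4,fy=4,interpolation=2))
E
```

```text
(no output)
```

View pics/scene4.png

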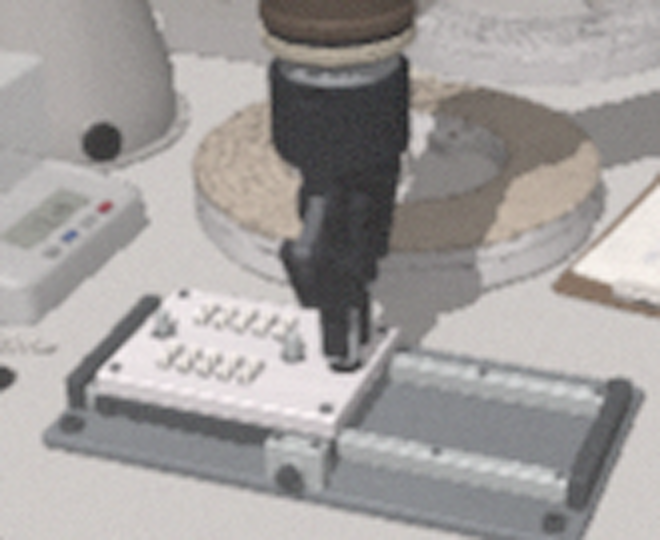

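View pics/top4.png

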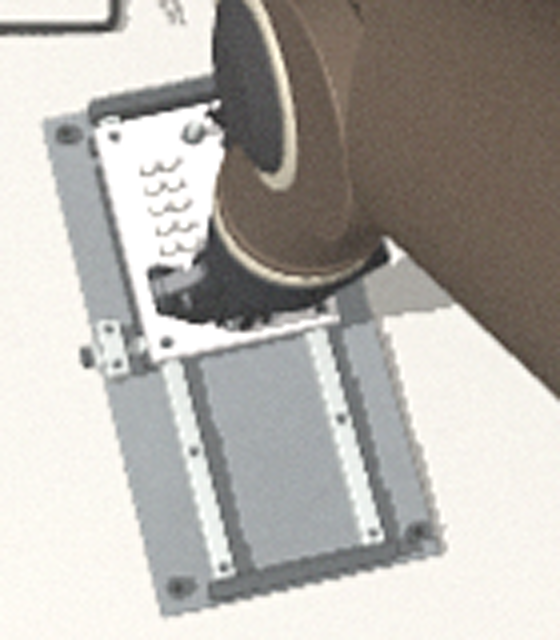

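```bash
python3 - <<'E'
from h import *
t=load("top4.npz");t0=load("top0.npz")
T=lambda x,y,z:pt(t,250+(x+.5)/4-.5,100+(y+.5)/4-.5,z)
T0=lambda x,y,z:pt(t0,255+(x+.5)/4-.5,110+(y+.5)/4-.5,z)
for a,b in (((113,137),(140,274)),((167,342),(195,491))):
    d=T(*a,40)-T0(*b,40); print(T(*a,40),d,np.hypot(*d[:2]))
S=lambda n,x0,y0,k,x,y:pt(load(n),x0+(x+.5)/k-.5,y0+(y+.5)/k-.5,40)
for a,b in (((116,368),(347,178)),((325,408),(631,232)),((183,293),(420,80))):
    d=S("scene4.npz",180,70,4,*a)-S("scene0.npz",185,135,5,*b);print(d,np.hypot(*d[:2]))
E
```

```text
[686.46752046 149.799817    40.        ] [114.5247927    5.54046186   0.        ] 114.65873215806928
[554.42824023 143.6624361   40.        ] [114.5696256    4.32564068   0.        ] 114.65125502061763
[113.93409383   5.09940193   0.        ] 114.04815490318548
[115.07590353   5.39427087   0.        ] 115.20226443288941
[115.78974981   3.75747314   0.        ] 115.85070032793678
```

```bash
python3 - <<'E'
from rig import robot
st=robot.state();print(st)
E
```

```text
{'clock': 6.4, 'joint_positions': array([-0.42914251,  0.54624484,  0.23216775,  1.89781899, -0.17492121,
        0.73223324,  1.51177129]), 'qvel': array([-0.00168657, -0.00192409,  0.00114688,  0.00069076,  0.00075123,
       -0.00303919,  0.002903  ]), 'effort': array([ 5.63146994e-01, -5.44228148e+01,  5.51665708e+00, -3.06796074e+01,
       -1.20458007e-01, -6.96291670e+00, -2.59328436e-02]), 'tool_pos': array([559.72530147,  95.02294814,  26.03700733]), 'tcp_rot': array([-0.01915684,  0.99978721, -0.00312468, -0.00698474]), 'wrist_force': array([-21.51317967,  -2.26837271,  16.02989735]), 'moment': array([-5.33585262e-01,  4.27362771e+00, -2.58728886e-03]), 'gripper_width': 15.751071444662584}
```

```bash
python3 - <<'E'
from h import *
t=load("top4.npz");t0=load("top0.npz")
T=lambda x,y,z:pt(t,250+(x+.5)/4-.5,100+(y+.5)/4-.5,z).round(1)
for nm,p,z in [("housing",(112,345),36),("farscrewL",(69,134),8),("nearL",(180,586),8),("nearR",(418,532),8)]: print(nm,T(*p,z))
a=np.clip(t["frame"][110:150,255:310].astype(float)*1.6,0,255).astype(np.uint8)
cv2.imwrite("pics/far.png",cv2.resize(a,None,fx=12,fy=12,interpolation=2))
s=load("scene4.npz")
a=np.clip(s["frame"][135:195,185:285].astype(float)*1.6,0,255).astype(np.uint8)
cv2.imwrite("pics/fars.png",cv2.resize(a,None,fx=8,fy=8,interpolation=2))
E
```

```text
housing [559.5 175.5  36. ]
farscrewL [705.6 172.4   8. ]
nearL [414.9 161.8   8. ]
nearR [420.2  15.9   8. ]
```

View pics/far.png

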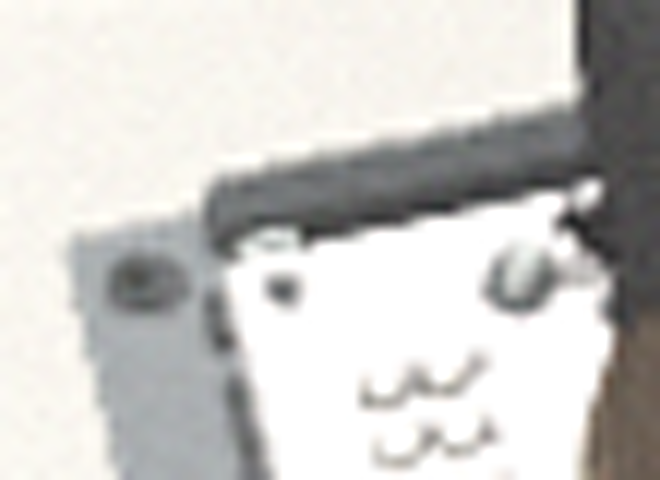

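View pics/fars.png

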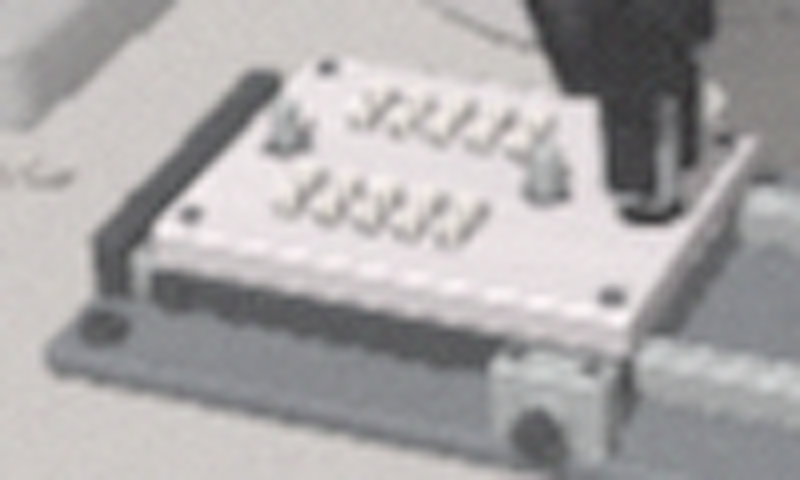

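>>> apply_moves --steps "0 0 0 0 0 0 1; 0 0 0 0 0 0 1; 0 0 0 0 0 0 1"

```text
clock: 6.78
tool_pos: [558.9, 95.0, 26.1]
tcp_rot: [-0.019, 1.0, -0.003, -0.008]
wrist_force: [-6.6, -0.6, 1.2]
gripper_width: 15.9
```

```bash
python3 - <<'E'
from rig import robot
st=robot.state();print(st["tool_pos"],st["wrist_force"],st["tcp_rot"])
E
```

```text
[558.93659829  95.00075839  26.13137599] [-6.60271885 -0.61613498  1.17239804] [-0.01918295  0.99978069 -0.00315738 -0.00778603]
```

```bash
python3 - <<'E'
from h import *
t=load("top0.npz")
a=np.clip(t["frame"][205:260,285:365].astype(float)*1.8,0,255).astype(np.uint8)
cv2.imwrite("pics/near.png",cv2.resize(a,None,fx=9,fy=9,interpolation=2))
E
```

```text
(no output)
```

View pics/near.png

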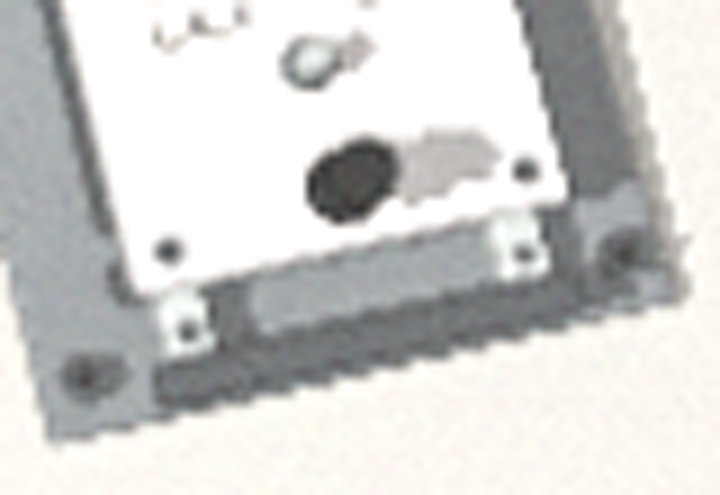

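```bash
python3 - <<'E'
from h import *
t=load("top0.npz");u=load("top4.npz")
N=lambda x,y,z:pt(t,285+(x+.5)/9-.5,205+(y+.5)/9-.5,z).round(1)
F=lambda x,y,z:pt(u,255+(x+.5)/12-.5,110+(y+.5)/12-.5,z).round(1)
print("near deck edge",N(180,288,40),N(500,212,40))
for z in(30,36,40): print("near bar inner",z,N(215,358,z),N(500,287,z),"outer",N(165,410,z))
print("far deck edge",F(300,240,40),F(540,195,40))
for z in(30,36,40): print("far bar front-top",z,F(230,222,z),F(400,195,z),"outer top",F(220,178,z),F(560,105,z))
E
```

```text
near deck edge [430.  138.7  40. ] [434.  54.  40.]
near bar inner 30 [411.6 132.2  30. ] [416.   56.1  30. ] outer [401.  147.6  30. ]
near bar inner 36 [411.3 133.1  36. ] [415.6  57.5  36. ] outer [400.7 148.4  36. ]
near bar inner 40 [411.  133.7  40. ] [415.3  58.5  40. ] outer [400.5 148.9  40. ]
far deck edge [696.8 143.6  40. ] [697.4  93.5  40. ]
far bar front-top 30 [707.2 155.6  30. ] [706.6 119.9  30. ] outer top [717.1 155.7  30. ] [720.1  83.2  30. ]
far bar front-top 36 [704.8 156.3  36. ] [704.2 120.9  36. ] outer top [714.6 156.5  36. ] [717.6  84.5  36. ]
far bar front-top 40 [703.2 156.8  40. ] [702.6 121.6  40. ] outer top [713. 157.  40.] [716.   85.3  40. ]
```

The gaps suggest the carriage did not start exactly at 0 and is now near or slightly past the far notch. I'll back off 3 mm while gripping and read the force.

>>> apply_moves --steps "0 0 0 -1 0 0 1; 0 0 0 -1 0 0 1"

```text
clock: 7.02
tool_pos: [558.8, 95.0, 26.2]
tcp_rot: [-0.019, 1.0, -0.003, -0.007]
wrist_force: [0.3, 0.0, -5.5]
gripper_width: 15.7
```

>>> apply_moves --steps "0 0 0 -1 0 0 1; 0 0 0 -1 0 0 1"

```text
clock: 7.28
tool_pos: [558.8, 95.0, 26.3]
tcp_rot: [-0.019, 1.0, -0.003, -0.006]
wrist_force: [4.3, 0.0, -8.1]
gripper_width: 15.8
```

>>> apply_moves --steps "0 0 0 -2 0 0 1; 0 0 0 -2 0 0 1"

```text
clock: 7.52
tool_pos: [558.8, 95.0, 26.3]
tcp_rot: [-0.019, 1.0, -0.003, -0.004]
wrist_force: [8.5, 0.2, -13.9]
gripper_width: 15.9
```

It holds at x=558.8 while the force goes from −21 to +8.5 N, so it resists both ways like a notch. I'll take the load off, release and rise, then check.

>>> apply_moves --steps "0 0 0 1 0 0 1; 0 0 0 1 0 0 0.4; 0 0 0 1 0 0 0.4; 0 0 0 1 0 0 0.4; 0 0 0 1 0 30 0.4; 0 0 0 1 0 70 0.4; 0 0 0 0 50 110 0.4; 0 0 0 -20 110 150 0; 0 0 0 -30 170 150 0; 0 0 0 -35 230 150 0; 0 0 0 -40 270 140 0; 0 0 0 -40 290 140 0"

```text
clock: 9.02
tool_pos: [516.5, 388.6, 165.3]
tcp_rot: [-0.021, 1.0, -0.003, -0.005]
wrist_force: [-0.4, -1.1, -0.1]
gripper_width: 85.4
```

```bash
python3 - <<'E'
from rig import robot
from h import *
st=robot.state();print(st["tool_pos"],st["wrist_force"],st["tcp_rot"])
for n in("scene","top"):
    s=robot.snapshot(n); np.savez(f"{n}5.npz",**s)
s=load("scene5.npz");t=load("top5.npz")
def sv(s,x0,y0,x1,y1,k,nm):
    a=np.clip(s["frame"][y0:y1,x0:x1].astype(float)*1.4,0,255).astype(np.uint8)
    cv2.imwrite(nm,cv2.resize(a,None,fx=k,fy=k,interpolation=2))
sv(s,185,130,345,205,5,"pics/s5.png"); sv(t,255,105,365,255,4,"pics/t5.png"); sv(t,130,130,300,260,4,"pics/t5b.png")
E
```

```text
[516.49903436 388.60344466 165.33772937] [-0.37440724 -1.08332716 -0.12494856] [-0.02137392  0.99975368 -0.00300956 -0.0051652 ]
```

View pics/s5.png

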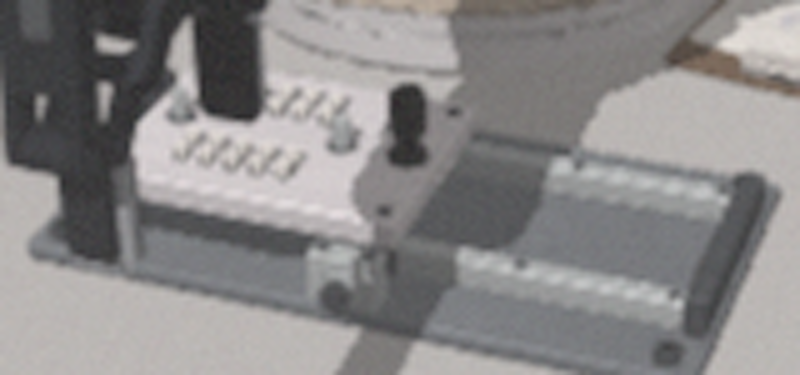

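View pics/t5.png

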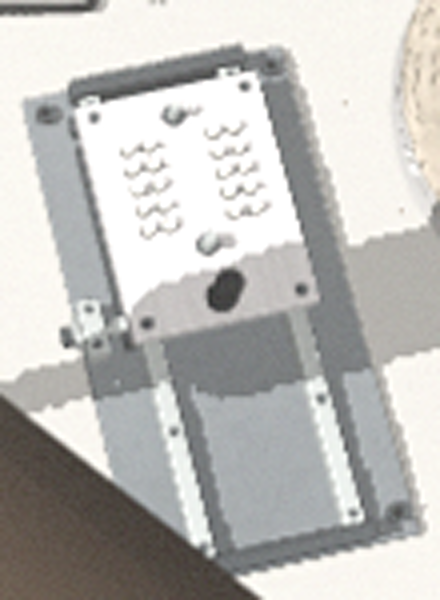

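View pics/t5b.png

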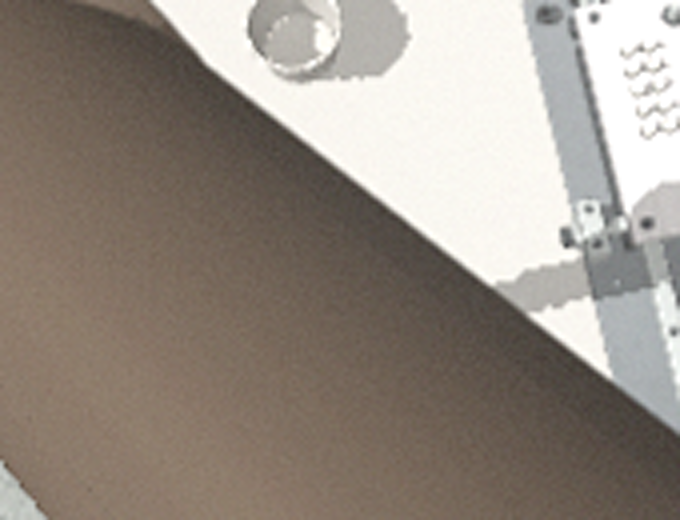

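```bash
python3 - <<'E'
from h import *
t=load("top5.npz");t0=load("top0.npz")
T=lambda x,y,z:pt(t,255+(x+.5)/4-.5,105+(y+.5)/4-.5,z)
T0=lambda x,y,z:pt(t0,255+(x+.5)/4-.5,110+(y+.5)/4-.5,z)
for a,b in (((94,118),(140,274)),((245,86),(293,240)),((302,289),(354,455)),((147,323),(195,491))):
    d=T(*a,40)-T0(*b,40); print(T(*a,40),d)
print("housing",T(90,322,36),T0(92,308,36))
def sv(s,x0,y0,x1,y1,k,nm,g=1.3):
    a=np.clip(s["frame"][y0:y1,x0:x1].astype(float)*g,0,255).astype(np.uint8)
    cv2.imwrite(nm,cv2.resize(a,None,fx=k,fy=k,interpolation=2))
sv(t,265,165,315,205,14,"pics/det5.png")
E
```

```text
[685.72127876 149.32766723  40.        ] [1.13778551e+02 5.06831209e+00 1.13686838e-13]
[689.27380089  54.31771423  40.        ] [113.4506072    4.02048585   0.        ]
[557.38330736  49.06370914  40.        ] [113.94741735   4.41146435   0.        ]
[553.83240849 143.78638853  40.        ] [113.97379386   4.44959311   0.        ]
housing [561.51281471 176.34510824  36.        ] [557.70224332 175.89602293  36.        ]
```

View pics/det5.png

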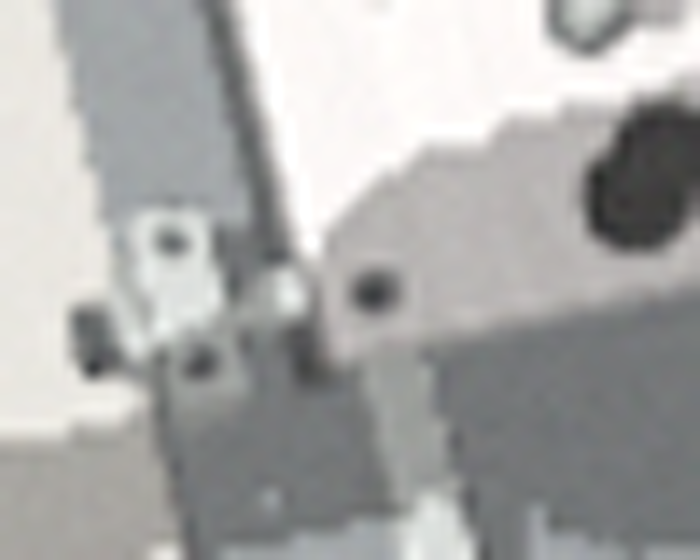

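```bash
python3 - <<'E'
from h import *
def sv(s,x0,y0,x1,y1,k,nm,g=1.5):
    a=np.clip(s["frame"][y0:y1,x0:x1].astype(float)*g,0,255).astype(np.uint8)
    cv2.imwrite(nm,cv2.resize(a,None,fx=k,fy=k,interpolation=2)); return cv2.imread(nm)
ims=[sv(load(f"top{i}.npz"),265,165,305,205,9,f"pics/d{i}.png") for i in(0,4)]
ims2=[sv(load(f"scene{i}.npz"),235,170,280,210,8,f"pics/e{i}.png") for i in(0,4)]
ims2=[cv2.resize(x,(360,320))for x in ims2]
cv2.imwrite("pics/detcmp.png",cv2.resize(np.vstack([np.hstack(ims),np.hstack(ims2)]),None,fx=.85,fy=.85))
E
```

```text
(no output)
```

View pics/detcmp.png

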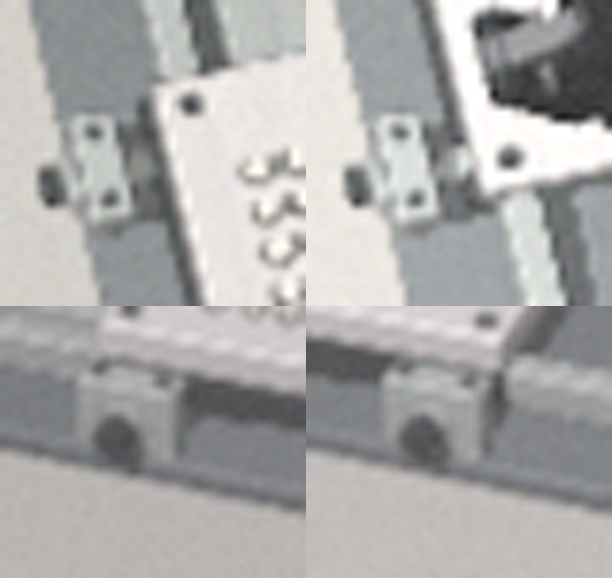

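```bash
python3 - <<'E'
from h import *
t=load("top4.npz")
f=lambda x,y,z:pt(t,265+(x+.5)/7.65-.5,165+(y+.5)/7.65-.5,z).round(1)
yaw=np.radians(2.3);ex=np.array([np.cos(yaw),np.sin(yaw)])
c0=np.array([507.7,94.6]);c5=np.array([621.5,99.1]);b=np.array([563.5,94.5])
for nm,p in [("roller28",f(152,160,28)),("h1",f(94,130,36)),("h2",f(110,198,36)),("hm",f(102,164,36))]:
    print(nm,p,"rel c0",(p[:2]-c0)@ex,"rel c5",(p[:2]-c5)@ex,"rel base",(p[:2]-b)@ex)
E
```

```text
roller28 [559.3 158.5  28. ] rel c0 54.122852330735945 rel c5 -59.766062899684535 rel base -1.628181737396896
h1 [570.2 175.3  36. ] rel c0 65.68828535203049 rel c5 -48.20062987838998 rel base 9.937251283897659
h2 [548.  174.7  36. ] rel c0 43.48209070497022 rel c5 -70.40682452545026 rel base -12.268943363162622
hm [559.1 175.   36. ] rel c0 54.58518802850036 rel c5 -59.30372720192012 rel base -1.165846039632481
```

The roller now sits 59.8 mm behind the deck's centre, where it was 54 mm ahead at the start. Symmetric notches at ±60 mm put the carriage in the closing notch. Next I'll grasp the handle.

>>> apply_moves --steps "0 0 -4 0 5 -40 0.4; 0 0 -9 1 10.5 -90 0.4; 0 0 -9.2 1 10.5 -130 0.4; 0 0 -9.2 1 10.5 -155 0.4; 0 0 -9.2 1 10.5 -168 0.4; 0 0 -9.2 1 10.5 -174 0.4; 0 0 -9.2 1 10.5 -174 0.4" --squeeze 80

```text
clock: 10.0
tool_pos: [519.6, 397.3, -7.4]
tcp_rot: [0.06, 0.998, -0.002, -0.004]
wrist_force: [1.1, 0.0, -0.0]
gripper_width: 51.5
```

```bash
python3 - <<'E'
from rig import robot
from h import *
st=robot.state();print(st["tool_pos"],st["wrist_force"],st["tcp_rot"],st["gripper_width"])
s=robot.snapshot("scene"); np.savez("scene6.npz",**s)
x0,y0,x1,y1=165,180,285,300
a=np.clip(s["frame"][y0:y1,x0:x1].astype(float)*1.8,0,255).astype(np.uint8)
cv2.imwrite("pics/s6.png",cv2.resize(a,None,fx=5,fy=5,interpolation=2))
E
```

```text
[519.6057086  397.3300784   -7.40521051] [ 1.07501655  0.01274686 -0.01606948] [ 0.0599422   0.99818934 -0.00247028 -0.00434386] 51.52397777919392
```

View pics/s6.png

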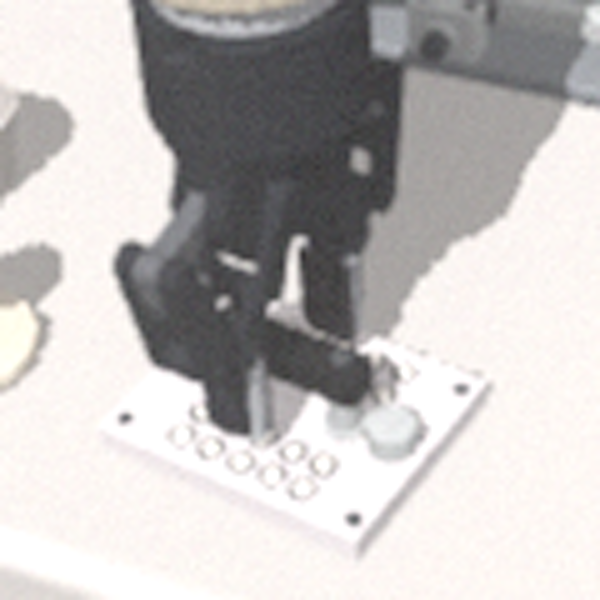

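The fingers straddle the handle, which runs from crop (270,320) to (370,380), with the tips just above the plate. I'll close and lift a little to check the grip.

>>> apply_moves --steps "0 0 0 0 0 0 1; 0 0 0 0 0 0 1; 0 0 0 0 0 0 1; 0 0 0 0 0 0 1; 0 0 0 0 0 10 1; 0 0 0 0 0 30 1; 0 0 0 0 0 60 1; 0 0 0 0 0 90 1; 0 0 0 0 0 100 1; 0 0 0 0 0 100 1"

```text
clock: 11.3
tool_pos: [519.8, 397.9, 93.7]
tcp_rot: [0.06, 0.998, -0.002, -0.004]
wrist_force: [-1.3, -0.0, -4.4]
gripper_width: 14.4
```

```bash
python3 - <<'E'
from rig import robot
from h import *
st=robot.state();print(st["tool_pos"],st["wrist_force"],st["tcp_rot"],st["gripper_width"])
s=robot.snapshot("scene"); np.savez("scene7.npz",**s)
x0,y0,x1,y1=145,140,295,260
a=np.clip(s["frame"][y0:y1,x0:x1].astype(float)*1.8,0,255).astype(np.uint8)
cv2.imwrite("pics/s7.png",cv2.resize(a,None,fx=5,fy=5,interpolation=2))
E
```

```text
[519.83381392 397.9057734   93.68314737] [-1.33943938 -0.02101785 -4.42334082] [ 0.05976356  0.99820397 -0.00175246 -0.00375183] 14.383976894113848
```

View pics/s7.png

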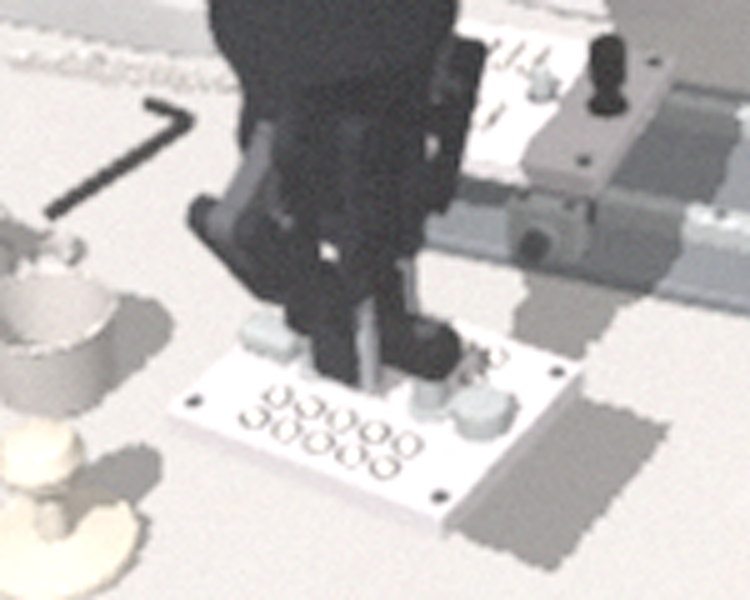

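The plate is lifted level in the grip. Its screws are at crop (194,401), (558,372) and (440,496). Next I'll measure the plate against the tool and the pins.

```bash
python3 - <<'E'
from h import *
s=load("scene7.npz")
S=lambda x,y,z:pt(s,145+(x+.5)/5-.5,140+(y+.5)/5-.5,z)
for z in(110,112):
    a,b,c=S(194,401,z),S(558,372,z),S(440,496,z)
    d=a-c; e=c-b
    print(z,"ctr",(a+b)/2,"yaw",np.degrees(np.arctan2(d[1],d[0])),np.degrees(np.arctan2(e[1],e[0]))-90,np.hypot(*d[:2]),np.hypot(*e[:2]))
for u,v in((145+300/5,140+455/5),(145+200/5,140+412/5),(145+420/5,140+480/5),(145+520/5,140+360/5),(145+330/5,140+400/5)): print(pt(s,int(u),int(v)).round(1))
# pins zoom
def g(s,x0,y0,x1,y1,k,nm,f):
    a=np.clip(s["frame"][y0:y1,x0:x1].astype(float)*f,0,255).astype(np.uint8)
    return cv2.resize(a,None,fx=k,fy=k,interpolation=2)
s0=load("scene0.npz");t0=load("top0.npz");t5=load("top5.npz");s4=load("scene4.npz")
cv2.imwrite("pics/pins_s.png",g(s0,255,145,325,175,11,"",1.2))
cv2.imwrite("pics/pins_t.png",g(t5,285,125,325,175,12,"",1.0))
E
```

```text
110 ctr [518.56169048 399.513544   110.        ] yaw -6.709556242804065 -7.2050139876657795 97.69822087153814 71.98292523558693
112 ctr [517.26065975 401.69513461 112.        ] yaw -6.7095562428041085 -7.205013987665737 97.26200498052474 71.66152638523657
[524.5 440.2 109.3]
[565.2 434.6 111.1]
[483.6 435.7 108.5]
[478.5 370.2 111. ]
[528.3 413.1 110.5]
```

View pics/pins_s.png

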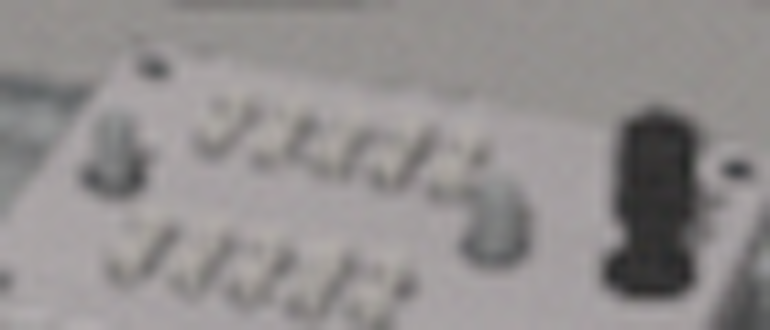

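View pics/pins_t.png

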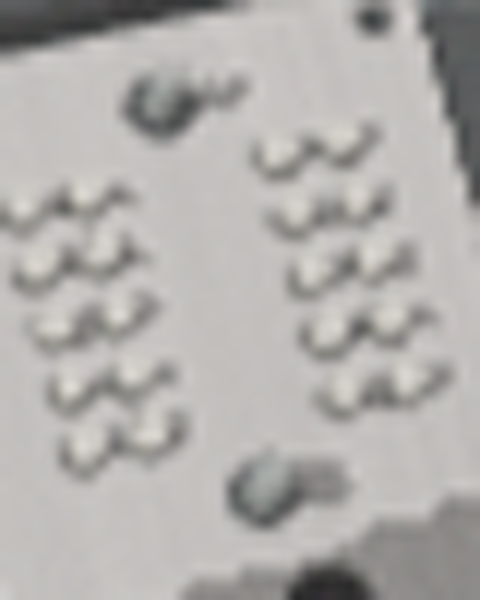

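```bash
python3 - <<'E'
from h import *
t=load("top5.npz");s=load("scene0.npz")
T=lambda x,y,z:pt(t,285+(x+.5)/12-.5,125+(y+.5)/12-.5,z)
S=lambda x,y,z:pt(s,255+(x+.5)/11-.5,145+(y+.5)/11-.5,z)
a,b=T(275,478,56),T(175,97,56);print("top",a,b,(a+b)/2)
a,b=S(502,185,56),S(113,120,56);print("scene(start)",a,b,(a+b)/2,"+travel",(a+b)/2+[113.8,4.5,0])
c=[(35,208),(95,188),(85,445),(150,430)]
# capsule block corners, tops z=46: left TL,TR.. use outer columns of left and right block
L=[T(25,208,46),T(85,448,46)];R=[T(350,140,46),T(412,380,46)]
print("caps ctr",np.mean(L+R,0))
E
```

```text
top [593.07372161  98.57692973  56.        ] [674.26257169 101.3127664   56.        ] [633.66814665  99.94484806  56.        ]
scene(start) [479.49488719  94.60704243  56.        ] [563.60602683  99.69076543  56.        ] [521.55045701  97.14890393  56.        ] +travel [635.35045701 101.64890393  56.        ]
caps ctr [635.57677365  99.57246306  46.        ]
```

>>> apply_moves --steps "0 0 2 14 -36 0 1; 0 0 4 29 -75 0 1; 0 0 6 43.5 -112 0 1; 0 0 8 58 -150 0 1; 0 0 9.2 73 -188 0 1; 0 0 9.2 87 -225 0 1; 0 0 9.2 102 -262 0 1; 0 0 9.2 112 -290 0 1; 0 0 9.2 116 -300 -10 1; 0 0 9.2 116 -300 -30 1; 0 0 9.2 116 -300 -30 1"

```text
clock: 12.72
tool_pos: [632.4, 99.5, 59.2]
tcp_rot: [-0.022, 1.0, -0.003, -0.007]
wrist_force: [0.6, 0.1, -3.3]
gripper_width: 14.4
```

```bash
python3 - <<'E'
from rig import robot
from h import *
st=robot.state();print(st["tool_pos"],st["wrist_force"],st["tcp_rot"],st["gripper_width"])
for n,(x0,y0,x1,y1) in dict(scene=(185,90,335,200),top=(255,95,375,215)).items():
    s=robot.snapshot(n); np.savez(n+"8.npz",**s)
    a=np.clip(s["frame"][y0:y1,x0:x1].astype(float)*1.6,0,255).astype(np.uint8)
    cv2.imwrite(f"pics/{n}8.png",cv2.resize(a,None,fx=5,fy=5,interpolation=2))
E
```

```text
[632.44403094  99.51066873  59.17582727] [ 0.57847907  0.06043735 -3.32682814] [-0.02165691  0.99973655 -0.00267312 -0.00711772] 14.423365968482466
```

View pics/scene8.png

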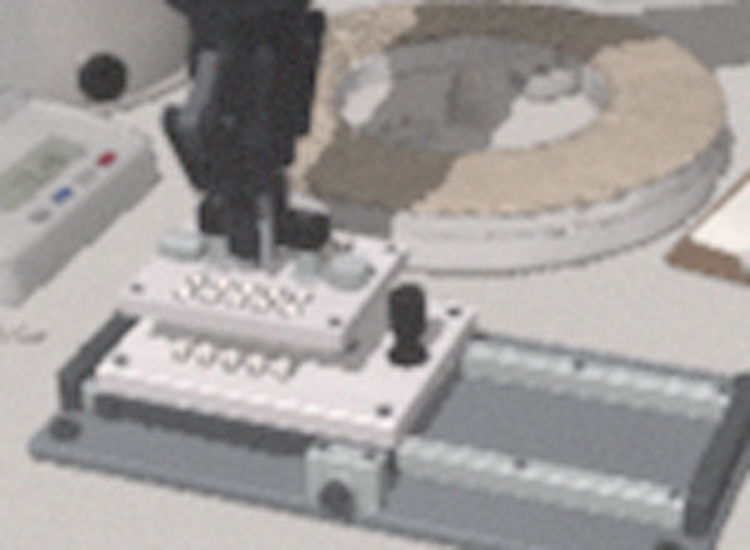

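View pics/top8.png

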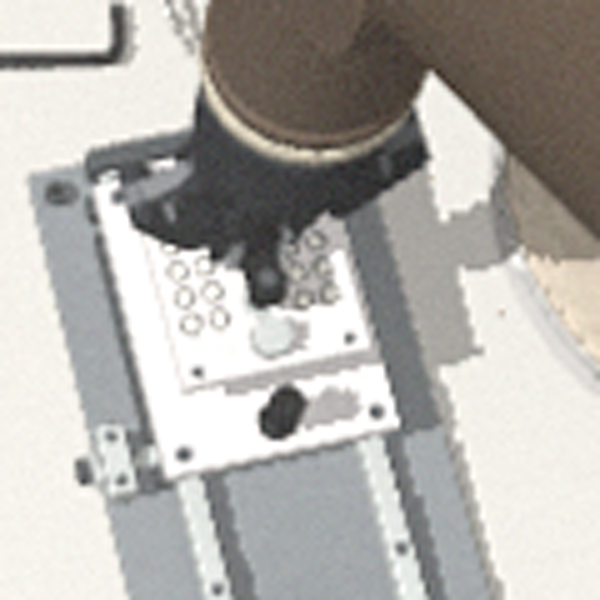

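```bash
python3 - <<'E'
from h import *
s=load("scene8.npz");t=load("top8.npz")
S=lambda x,y,z:pt(s,185+(x+.5)/5-.5,90+(y+.5)/5-.5,z)
T=lambda x,y,z:pt(t,255+(x+.5)/5-.5,95+(y+.5)/5-.5,z)
yaw=np.radians(2.35);ex=np.array([np.cos(yaw),np.sin(yaw)]);ey=np.array([-ex[1],ex[0]])
for z in (76,78):
    a,b,c=S(137,288,z),S(390,248,z),S(335,322,z); print("scene ctr",(a+b)/2,"yaw",np.degrees(np.arctan2(*(a-c)[1::-1])))
    p,q=T(197,372,z),T(349,338,z); m=(p+q)/2; print("top",p,q,"ctr",m[:2]+49*ex,"yaw",np.degrees(np.arctan2(*(p-q)[1::-1]))-90)
# deck screws for ref
a,b,c=S(120,361,40),S(455,311,40),S(384,411,40);print("deck scene ctr",(a+b)/2)
p,q=T(183,454,40),T(376,411,40);m=(p+q)/2;print("deck top ctr",m[:2]+66*ex,np.degrees(np.arctan2(*(p-q)[1::-1]))-90)
print("plate depth",[pt(s,185+x//5,90+y//5).round(1) for x,y in((240,310),(300,325),(150,285),(380,270))])
E
```

```text
scene ctr [631.05121256 102.18094432  76.        ] yaw 3.055688665403188
top [582.39033757 135.16753636  76.        ] [585.54665076  63.1593292   76.        ] ctr [632.92728483 101.17261598] yaw 2.5098214011477893
scene ctr [629.37514384 105.44253728  78.        ] yaw 3.055688665403292
top [581.85109859 135.48627868  78.        ] [584.99988305  63.64983215  78.        ] ctr [632.38428148 101.57723862] yaw 2.5098214011477467
deck scene ctr [621.04469967  99.4495897   40.        ]
deck top ctr [621.72074425  99.69945257] 2.3383600999219283
plate depth [array([624.4, 140.2,  74. ]), array([593.4, 142.6,  74.1]), array([672.3, 136.8,  75.3]), array([579.6,  84. ,  74.8])]
```

Plate centre is about (632.2,101.2), still short of the seat at about (634.7,100.0). Yaw is within 0.5°. I'll correct and lower close to the pins.

>>> apply_moves --steps "0 0 0 2.5 -1.2 0 1; 0 0 0 2.5 -1.2 -4 1; 0 0 0 2.5 -1.2 -6 1; 0 0 0 2.5 -1.2 -6 1; 0 0 0 2.5 -1.2 -6 1"

```text
clock: 13.45
tool_pos: [636.9, 98.1, 55.7]
tcp_rot: [-0.022, 1.0, -0.003, -0.005]
wrist_force: [0.6, -0.7, -2.4]
gripper_width: 14.8
```

```bash
python3 - <<'E'
from rig import robot
from h import *
st=robot.state();print(st["tool_pos"],st["wrist_force"],st["tcp_rot"],st["gripper_width"])
for n,(x0,y0,x1,y1) in dict(scene=(185,90,335,200),top=(255,95,375,215)).items():
    s=robot.snapshot(n); np.savez(n+"9.npz",**s)
    a=np.clip(s["frame"][y0:y1,x0:x1].astype(float)*1.6,0,255).astype(np.uint8)
    cv2.imwrite(f"pics/{n}9.png",cv2.resize(a,None,fx=5,fy=5,interpolation=2))
E
```

```text
[636.86250806  98.13950064  55.67007127] [ 0.56797638 -0.71206227 -2.43738696] [-0.02159721  0.99975078 -0.00253203 -0.00505204] 14.751310626817407
```

View pics/scene9.png

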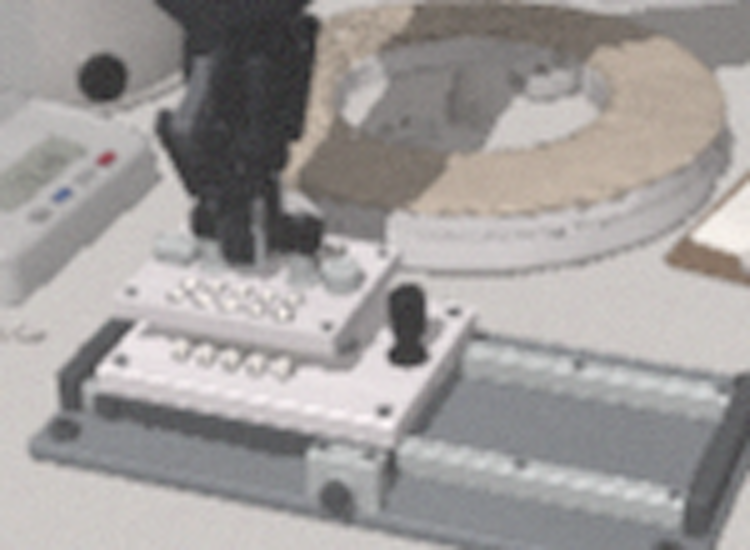

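View pics/top9.png

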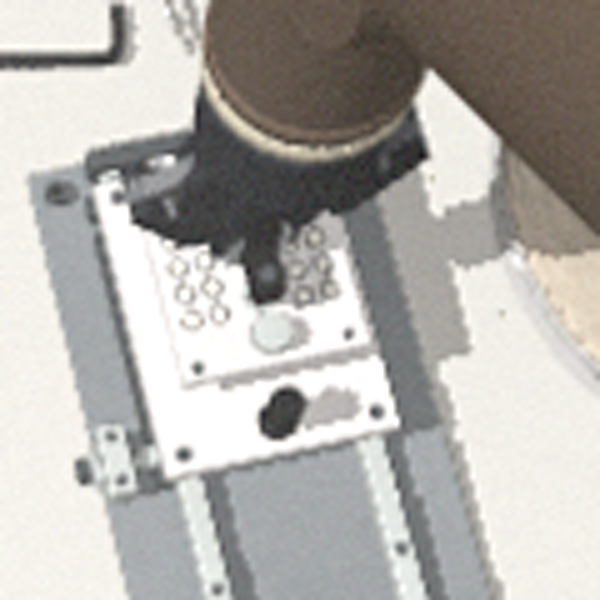

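```bash
python3 - <<'E'
from rig import robot
from h import *
s=load("scene9.npz");t=load("top9.npz")
S=lambda x,y,z:pt(s,185+(x+.5)/5-.5,90+(y+.5)/5-.5,z)
T=lambda x,y,z:pt(t,255+(x+.5)/5-.5,95+(y+.5)/5-.5,z)
yaw=np.radians(2.35);ex=np.array([np.cos(yaw),np.sin(yaw)])
for z in (72,):
    a,b,c=S(130,291,z),S(383,252,z),S(328,325,z); print("scene ctr",(a+b)/2,"yaw",np.degrees(np.arctan2(*(a-c)[1::-1])))
    p,q=T(197,369,z),T(349,334,z); m=(p+q)/2; print("top","ctr",m[:2]+49*ex,"yaw",np.degrees(np.arctan2(*(p-q)[1::-1]))-90)
st=robot.state();print(st["clock"],st["tool_pos"],st["wrist_force"])
E
```

```text
scene ctr [636.00281575  99.955404    72.        ] yaw 3.1187307207577635
top ctr [635.65737234 100.00129054] yaw 2.882224540527602
13.55 [636.87186863  98.19913609  55.67163093] [ 0.67351792 -0.9383414  -3.78983914]
```

>>> apply_moves --steps "0 0 -0.5 -1 0 -2 1; 0 0 -0.5 -1 0 -5 1; 0 0 -0.5 -1 0 -8 1; 0 0 -0.5 -1 0 -9 1; 0 0 -0.5 -1 0 -10 1; 0 0 -0.5 -1 0 -10 1"

```text
clock: 14.3
tool_pos: [636.5, 98.1, 45.8]
tcp_rot: [-0.017, 1.0, -0.002, -0.004]
wrist_force: [2.5, 0.6, -3.4]
gripper_width: 14.8
```

>>> apply_moves --steps "0 0 0 0 0 -2 1; 0 0 0 0 0 -4 1; 0 0 0 0 0 -5 1; 0 0 0 0 0 -5 1"

```text
clock: 14.8
tool_pos: [636.8, 98.1, 40.8]
tcp_rot: [-0.017, 1.0, -0.003, -0.004]
wrist_force: [2.5, -0.1, -2.9]
gripper_width: 14.2
```

```bash
python3 - <<'E'
from rig import robot
from h import *
for n,(x0,y0,x1,y1) in dict(scene=(185,100,315,200)).items():
    s=robot.snapshot(n); np.savez(n+"10.npz",**s)
    a=np.clip(s["frame"][y0:y1,x0:x1].astype(float)*1.6,0,255).astype(np.uint8)
    cv2.imwrite(f"pics/{n}10.png",cv2.resize(a,None,fx=6,fy=6,interpolation=2))
st=robot.state();print(st["clock"],st["tool_pos"],st["wrist_force"],st["moment"])
E
```

```text
14.85 [636.71259808  98.05386863  40.78053582] [ 3.00145561 -0.28336606 -2.68095175] [-0.13293355 -0.75704424  0.03359039]
```

View pics/scene10.png

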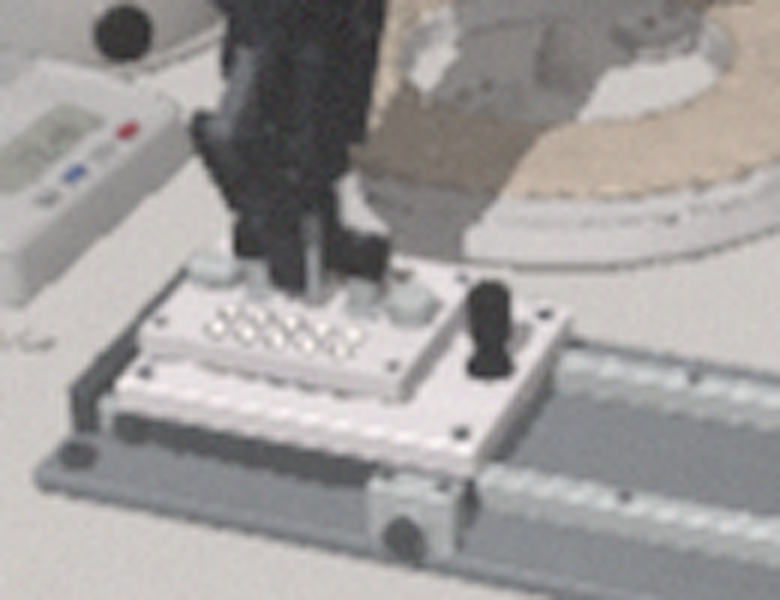

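The plate has dropped over both pins, with its underside at about 47.5 mm and no upward force. Next I'll press down in stages.

>>> apply_moves --steps "0 0 0 0.5 0 -2 1; 0 0 0 0.5 0 -4 1; 0 0 0 0.5 0 -6 1; 0 0 0 0.5 0 -7 1; 0 0 0 0.5 0 -7 1" --squeeze 100

```text
clock: 15.48
tool_pos: [637.0, 98.0, 34.3]
tcp_rot: [-0.017, 1.0, -0.002, -0.004]
wrist_force: [-2.4, -2.1, 6.3]
gripper_width: 14.3
```

>>> apply_moves --steps "0 0 0 0 0 -2 1; 0 0 0 0 0 -3 1; 0 0 0 0 0 -3 1; 0 0 0 0 0 -3 1"

```text
clock: 15.98
tool_pos: [637.2, 98.1, 34.0]
tcp_rot: [-0.017, 1.0, -0.002, -0.004]
wrist_force: [-6.8, -2.5, 21.3]
gripper_width: 14.1
```

>>> apply_moves --steps "0 0 0 -1 -0.5 -4 1; 0 0 0 -1.5 -0.5 -5 1; 0 0 0 -1.5 -0.5 -5 1"

```text
clock: 16.35
tool_pos: [637.4, 98.1, 33.9]
tcp_rot: [-0.017, 1.0, -0.001, -0.002]
wrist_force: [-9.3, -2.5, 35.7]
gripper_width: 14.1
```

```bash
python3 - <<'E'
from rig import robot
from h import *
for n,(x0,y0,x1,y1) in dict(scene=(185,125,305,195),top=(255,95,375,215)).items():
    s=robot.snapshot(n); np.savez(n+"11.npz",**s)
    a=np.clip(s["frame"][y0:y1,x0:x1].astype(float)*1.4,0,255).astype(np.uint8)
    cv2.imwrite(f"pics/{n}11.png",cv2.resize(a,None,fx=(6 if n=="scene" else 5),fy=(6 if n=="scene" else 5),interpolation=2))
s=load("scene11.npz")
st=robot.state();print(st["clock"],st["tool_pos"],st["wrist_force"],st["moment"],st["gripper_width"])
E
```

```text
16.45 [637.36483855  98.08713804  33.87483706] [-10.2677051   -1.97078614  35.54437846] [-0.3412473   2.13310192  0.08585196] 14.39878365229445
```

View pics/scene11.png

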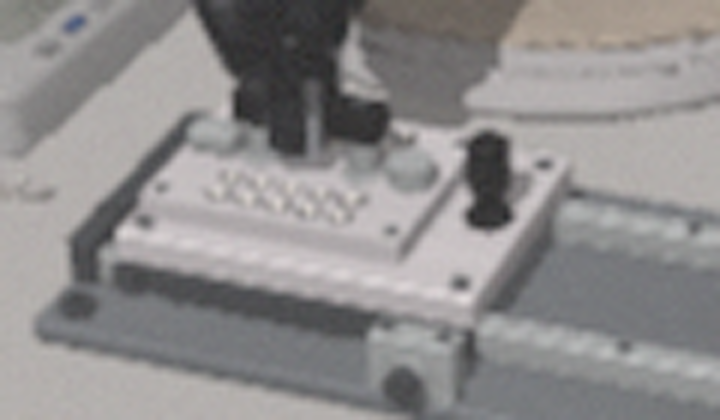

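View pics/top11.png

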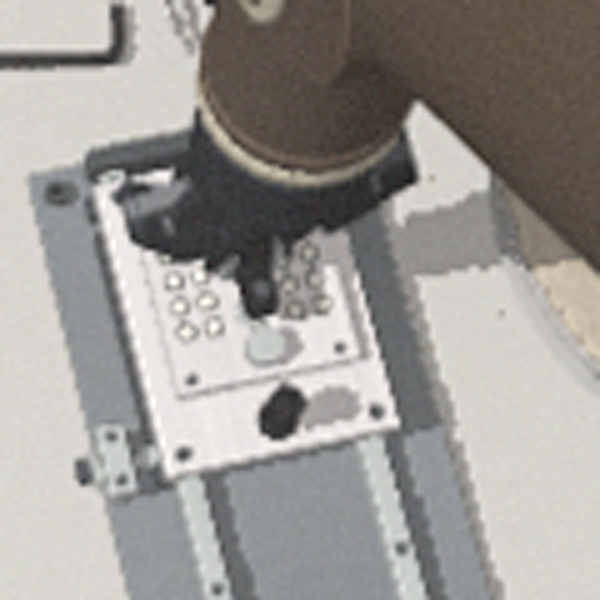

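Both views show the plate lying flat on the deck with no gap, and the deck screws are unchanged at (183,454) and (376,411). I'll ease to a moderate press and remove the side load, then verify height from depth.

>>> apply_moves --steps "0 0 0 -2.5 -0.3 -4 1; 0 0 0 -2.5 -0.3 -4 1; 0 0 0 -2.5 -0.3 -4 1; 0 0 0 -2.5 -0.3 -4 1"

```text
clock: 16.95
tool_pos: [637.4, 98.1, 33.9]
tcp_rot: [-0.017, 1.0, -0.0, 0.001]
wrist_force: [-3.8, -2.2, 25.5]
gripper_width: 14.0
```

```bash
python3 - <<'E'
from rig import robot
from h import *
s=robot.snapshot("scene"); np.savez("scene12.npz",**s)
st=robot.state();print(st["clock"],st["tool_pos"],st["wrist_force"],st["qvel"].round(4).tolist(),st["gripper_width"])
# plate top plane from depth: sample front-left strip & right strip, deck strip
def z(x0,y0,x1,y1,n=9):
    P=[]
    for a in np.linspace(0,1,n): P.append(pt(s,185+(x0+(x1-x0)*a)/6,125+(y0+(y1-y0)*a)/6))
    return np.array(P)
print("plate front",z(180,203,375,240).mean(0),np.median(z(180,203,375,240)[:,2]))
print("plate far end",np.median(z(165,185,190,155)[:,2]),"near end",np.median(z(400,225,435,195)[:,2]))
print("deck front",np.median(z(160,232,440,282)[:,2]),"deck near",np.median(z(470,265,530,190)[:,2]))
E
```

```text
17.0 [637.41690764  98.16739844  33.9830376 ] [-3.90400571 -0.74465131 26.1322174 ] [-0.0001, 0.0001, -0.0032, 0.0009, 0.0011, -0.0008, -0.0004] 14.118484719583249
plate front [629.79885353 142.00204273  47.64136594] 47.54401095969138
plate far end 49.55786762184084 near end 49.50032569101546
deck front 39.9415831337858 deck near 39.86911861930321
```

```bash
python3 - <<'E'
from rig import robot
from h import *
a=load("scene0.npz");b=load("scene12.npz")
for n,(x0,y0,x1,y1) in dict(cup=(138,192,172,226),tamper=(138,222,176,260),counter=(300,245,334,272)).items():
    p,q=[cv2.cvtColor(k["frame"][y0:y1,x0:x1],6).astype(np.float32) for k in(a,b)]
    print(n,cv2.phaseCorrelate(p,q),np.abs(p-q).mean())
p,q=[cv2.cvtColor(load(f)["frame"][150:215,240:345],6).astype(np.float32) for f in("top9.npz","top11.npz")]
t5=cv2.cvtColor(load("top5.npz")["frame"],6);t11=cv2.cvtColor(load("top11.npz")["frame"],6)
tpl=t11[178:192,283:300]
r=cv2.matchTemplate(t5[170:200,275:310],tpl,5);print(cv2.minMaxLoc(r))  # expect (8,8)
print(robot.state()["wrist_force"])
robot.close_job()
E
```

```text
cup ((0.012097671598510829, -0.019490173833091262), 0.9895581948904344) 4.2534604
tamper ((0.11424742172770053, -0.031999322589030044), 0.9720943084359169) 4.7853184
counter ((0.12173420805283186, 0.4185676425741782), 0.9490823284588723) 4.7973857
(-0.21855036914348602, 0.8275676965713501, (18, 3), (8, 8))
[-3.90400571 -0.74465131 26.1322174 ]
the job is handed in; nothing more can be done
```

The cap plate is on both pins and pressed fully home on the carriage, which sits in the closing station. I handed the job in at 17 s with the plate still held down.

**What I did**
- I pinched the knob and slid the carriage about 114 mm. I then gripped the plate by its handle, set it over the pins and pressed it down. It dropped on without any searching about.

**Last checks**
- **Plate height:** depth put the plate top at 49.5 mm at both ends and the deck at 39.9 mm, so it lies flush. The stop was hard, with almost no movement as I pressed up to 36 N. I held about 26 N at hand-in, with 4 N of side load.
- **Carriage:** the detent roller was 59.8 mm from the deck's centre, which fits the closing notch. The knob also held still while the load went from −21 to +8.5 N. The near deck corner matched between the picture taken after release and one during pressing.
- **Bystanders:** the cup and tamper moved less than 0.15 px. The counter read 0.4 px, which I take to be noise or shadow.

**What disagreed**
- **Fingertip height:** the fingers end about 27 mm above the reported TCP, so my first grip on the knob closed in the air above it. I corrected for that afterwards.
- **Start position:** the 114 mm of travel is less than 120 mm. From the roller position, the carriage seems to have started about 6 mm along, though I had no direct reading of that.
- **Notch force:** the carriage resisted 21 N at the far end, more than the 9 N stated for leaving a notch. I did not explain this.

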